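Light the trunk-lock magnifier and swipe it to full brightness

ROBOT

A 6-joint arm with a two-finger parallel gripper is mounted at the origin on the work surface. World frame = base frame: x ahead of the robot, y to its left, z up, the work surface at z = 0. Lengths are in m, angles in rad, forces in N, time in s.
With the tool pointing down it reaches from about 0.35 to 0.775 m from the base axis. Payload 5.5 kg.
Tool frame: the origin (TCP) lies between the finger pads; the fingertips stand 17 mm ahead of it and the grasp point (between the pads) lies 2 mm behind it (env.finger_overhang is the distance from the TCP to the fingertips, in m); z points along the fingers, y is the line along which they close (so a half turn about z gives the same grasp; the last joint's range is limited). The gripper opens to 85 mm and grips with 20 to 120 N. Pads are 22 mm wide; open, the fingers measure 114 mm over their backs; the gripper's body (76 mm by 85 mm) begins 54 mm behind the grasp point. The pads swing forward as they close: fully open they stand 13 mm farther back than shut.
Start: joints at [1.02, 0.313, 0.046, 1.304, 0, 1.431], TCP at [0.23, 0.527, 0.227] pointing down, gripper open.
Joint ranges: [-2.76, 2.76], [-0.86, 1.69], [-1.03, 1.26], [-2.2, 2.34], [-1.47, 1.5], [-3.14, 3.14]. Speed limits (rad/s): [2.57, 2.57, 3.14, 3.14, 3.14, 3.14].

INTERFACE

Orientations are given as a unit quaternion [w, x, y, z].
In Python, from workcell import env gives the robot as it stands. The module is installed in compiled form; this text tells all that it offers.
- The arm moves only by the shell command python3 -m pendant 'ROWS' [FORCE]. ROWS is JSON, a list of rows, each a list of 5 numbers: the gripper's target within -1 to 1 (fully open at 1, half-way at 0, shut at -1), then the shift along the tool's x, y, z in m, then the turn about the tool's z in rad. A call has 1 to 8 rows; each row shifts and turns the commanded pose from where the row before left it, along the tool's axes as they then stand; what a row does not reach is not made up. A row lasts 1/8 s, in which the tool goes at most 62.5 mm and 10.7 degrees, less where a joint would pass 70% of its speed; a pose out of reach is approached as far as the arm can. A call with a gripper value outside its range is refused whole. The fingers move at their own pace and stop on an object; FORCE is the grip in N (left out, the last holds). Time passes only in rows, so rows that do not move let the fingers close. It gives the time, the measured TCP pose, the force, the opening and the grip force at its end, in the units of the state.
- env.get_state(): the state, without advancing time (a new reading comes with each control period).
- env.read_camera(name): name is "scene" or "top"; returns the picture (400x640x3 uint8, red, green, blue); there is no depth.
- env.calibration(name): a dict with "K" (3x3 intrinsics, pixels), "distortion" ([k1, k2, p1, p2, k3] as OpenCV has them; the pictures are not rectified), "T" (4x4, takes a point from camera to world coordinates). Camera axes: x right, y down, z forward; pixel columns grow to the right and rows downward; lengths in m; the calibration is good to about 2 mm. A picture is of the moment at which its call begins. calibration takes no time and is no camera call.
- env.hand_in(): hands the job in; it is judged then, once.
Trained networks look in the newest picture that a camera, given by its name, has taken for a name from the list of things; names that differ only in an ending like _2 or _b are one class to them, and where a whole thing is asked for, a point or a joint stands for the part that bears it (a point fixed in the world has none). Each returns a list of dicts, best first, with "score" (0 to 1); they miss things now and then, are a little off and sometimes report something else, mostly with a low value. They report only what shows in the picture. A call takes as long as a camera call.
- env.recognise(camera, label): "centre" ([column, row] in pixels, amid what is visible of it).
The state is a dict: "clock": time; "joint_pos": joint angles; "qvel": joint speeds; "tau": joint torques, N m; "tcp_pos": TCP position; "orientation": TCP orientation; "wrist_force": force on the tool from outside, world axes, zero at the start; "ft_torque": the same for the moment, N m; "finger_gap": finger opening in m; "grip_force": force on a finger pad.
Only numpy, scipy, OpenCV 4.12 (cv2) and the standard library are available. Lean on these libraries where they do the work, as an engineer would, in place of code of your own. Each camera call takes 0.05 s, during which the arm holds its last target. There are 200 camera calls.

TASK

Get the magnifier lamp ready for looking at the trunk lock. Switch it on by pressing the raised, white-dotted end of the red rocker on its base fully down, then, with a light fingertip, swipe along the dark touch bar over the whole row of white dots, from the smallest dot through to the largest, to bring it to full brightness. Use the closed fingertips pointing down; do not lift or shove the lamp, leave everything else on the desk where it is, and finish with the hand clear and the lamp switched on.

Things in the scene. Friction and masses are not known exactly. Their poses are not given: they have to be found in the camera images.
- lamp: Loose 3 kg magnifier lamp. Ivory base on rubber feet, 170 (own x) by 250 (own y) by 26 mm high; origin under its centre; x to its rear (away from the robot), y to its left. A swan neck (16 mm thick, foot 44 mm) rises from x=60, y=98 mm, upright to 120 mm, then bends left to a lens ring (170 mm across) centred at x=80, y=275, z=255 mm. Touch only its rocker and bar.
- rocker (a joint): Red rocker on the lamp base, 46 mm long (lamp x) by 24 wide, V-shaped, pivot at lamp x=35, y=-88, z=29 mm. 0 rad = off: the rear half (white dot) stands up at a 0.30 rad slope. 0.30 = on: rear half pushed down level, its top then 34 mm above the table, 8 over the base top. About 3 N at the dot turns it; friction only, it stays where it is left.
- rocker_press (a point): Centre of the white dot on the raised rear half of the rocker, on its surface, 17 mm behind the pivot; moves with the rocker (off: about 39 mm above the table).
- touch_bar: Dark touch bar, 24 mm wide (lamp x) by 158 long (lamp y), near the front edge of the lamp base; origin at lamp x=-48, y=0. Its flat top stands 32 mm above the table, 6 over the base top. Softly sprung: it sinks as a whole up to 4 mm (0.5 N to start, 4 N fully down, then a hard stop) and comes back up.
- dot1 (a point): Centre of the smallest white dot (5 mm across), on the touch bar's top surface near its right end: the dim end, where the swipe starts.
- dot2 (a point): Second dot (8 mm across), 30 mm further along the bar.
- dot3 (a point): Middle dot (10 mm across), half way. Its axes are the lamp's: y along the row towards the largest dot, x across the bar, z up.
- dot4 (a point): Fourth dot (13 mm across).
- dot5 (a point): Largest white dot (16 mm across), 120 mm from the smallest: the full-brightness end, where the swipe finishes.
- canister: Loose brass screw-top canister of tumbler pins, 64 mm across, 80 mm tall, upright; origin under its centre. Bystander.
- trunk_lock: Loose bronze trunk lock, plate 80 by 104 mm, 20 mm thick, lying on its back under or near the lens; origin under its centre. Bystander.
- hasp_a: Loose chrome hasp, 111 mm long (own x) by 40 mm, up to 9 mm thick, lying flat in front of the lamp; origin under its hinge. Bystander.
- hasp_b: The other, identical chrome hasp. Bystander.
- handle_block: Loose rosewood handle block, 120 (own x) by 30 by 26 mm high; origin under its centre. Bystander.
- padlock: Loose brass padlock lying flat, body 42 by 50 by 26 mm, chrome shackle to own +x (75 mm overall); origin under the centre of its body. Bystander.
- screwdriver: Loose screwdriver, 170 mm long (own x), lying flat. Bystander.

How it is judged:
By the outcome, as a careful person would: the job done as asked, in the order asked, and still so for the second after the job is handed in, with the robot touching nothing.
It also fails if it takes over 42 s, if anything falls off the work surface, if the arm or the gripper's body presses on something with over 40 N, if the wrist force passes 120 N, or if a joint passes its speed limit or range.

## Working session

There is one attempt and no reset: what is moved stays moved. The work goes in short steps, Python scripts to look and compute and a shell command to move; the robot and the scene stay as the last step left them, time stands still between calls to the robot, and variables do not carry over. Pictures are saved under pics/ and viewed, at most 10 in all, crops included, and the job is handed in when it is done.

```bash
mkdir -p pics
cat > h.py <<'E'
import numpy as np, cv2
from workcell import env
def ray(cam,px):
    c=env.calibration(cam);K=np.array(c["K"]);T=np.array(c["T"])
    u=cv2.undistortPoints(np.array([[px]],float),K,np.array(c["distortion"],float))[0,0]
    return T[:3,3],T[:3,:3]@np.array([u[0],u[1],1])
def at_z(cam,px,z):
    o,d=ray(cam,px);return o+d*(z-o[2])/d[2]
def proj(cam,P):
    c=env.calibration(cam);T=np.linalg.inv(np.array(c["T"]))
    return cv2.projectPoints(np.array(P,float).reshape(-1,3),cv2.Rodrigues(T[:3,:3])[0],T[:3,3],np.array(c["K"]),np.array(c["distortion"],float))[0][:,0]
def shot(cam,name):
    im=env.read_camera(cam);cv2.imwrite(f"pics/{name}.png",im[:,:,::-1]);return im
E
python3 - <<'E'
from h import *
Z=dict(dot1=.032,dot2=.032,dot3=.032,dot4=.032,dot5=.032,rocker_press=.039,rocker=.033,canister=.08,padlock=.02,handle_block=.026,hasp_a=.005)
for cam in("top","scene"):
    shot(cam,cam+"1")
    print(cam,env.calibration(cam)["T"])
    for l,z in Z.items():
        print(l,[(np.round(r["centre"],1).tolist(),round(r["score"],2),np.round(at_z(cam,r["centre"],z),4)[:2].tolist()) for r in env.recognise(cam,l)[:2]])
print(env.get_state())
E
```

```text
top [[-0.02119779 -0.99499993  0.09760018  0.39244213]
 [-0.9995996   0.01926272 -0.02072634  0.0722887 ]
 [ 0.01874266 -0.09800046 -0.99500986  1.33652637]
 [ 0.          0.          0.          1.        ]]
dot1 [([307.2, 187.5], 0.83, [0.5615, 0.0759])]
dot2 [([307.2, 187.5], 0.83, [0.5615, 0.0759])]
dot3 [([307.2, 187.5], 0.83, [0.5615, 0.0759])]
dot4 [([307.2, 187.5], 0.83, [0.5615, 0.0759])]
dot5 [([307.2, 187.5], 0.83, [0.5615, 0.0759])]
rocker_press [([331.3, 145.5], 0.72, [0.6673, 0.0125])]
rocker [([328.8, 146.7], 0.58, [0.6656, 0.0187]), ([307.9, 192.8], 0.25, [0.5478, 0.0743])]
canister [([367.3, 123.0], 0.63, [0.7145, -0.0767]), ([286.7, 124.7], 0.47, [0.7133, 0.1237])]
padlock [([382.4, 160.9], 0.93, [0.6289, -0.1196])]
handle_block [([287.2, 124.5], 0.58, [0.7276, 0.1246])]
hasp_a [([358.8, 213.0], 0.95, [0.4963, -0.0559]), ([308.7, 234.0], 0.61, [0.4448, 0.0744])]
scene [[-0.21459448  0.75203834 -0.62320746  1.17661903]
 [ 0.97659855  0.15587311 -0.14818517  0.19051546]
 [-0.01429964 -0.64042322 -0.76788906  0.84195866]
 [ 0.          0.          0.          1.       
[... 995 characters left out ...]
int_pos': array([ 1.02042753e+00,  3.13175036e-01,  4.61010364e-02,  1.30361628e+00,
       -3.43726643e-05,  1.43120877e+00]), 'qvel': array([ 8.29486432e-04, -1.63155047e-03, -8.36098689e-04, -3.78543516e-05,
        4.64671415e-04,  2.12111926e-04]), 'tau': array([ 6.01956745e-04, -4.80479193e+01,  2.98812264e+01,  3.20607060e-04,
        4.88554929e-05,  1.60863476e-05]), 'tcp_pos': array([0.22964174, 0.52718859, 0.22733782]), 'orientation': array([3.41056043e-05, 2.03949589e-01, 9.78981390e-01, 4.40890556e-05]), 'wrist_force': array([ 0.30086697,  0.74649254, -0.31414482]), 'ft_torque': array([-0.03688816,  0.02965586,  0.00521659]), 'grip_force': 0.0, 'finger_gap': 0.08552439180146784}
```

View pics/top1.png

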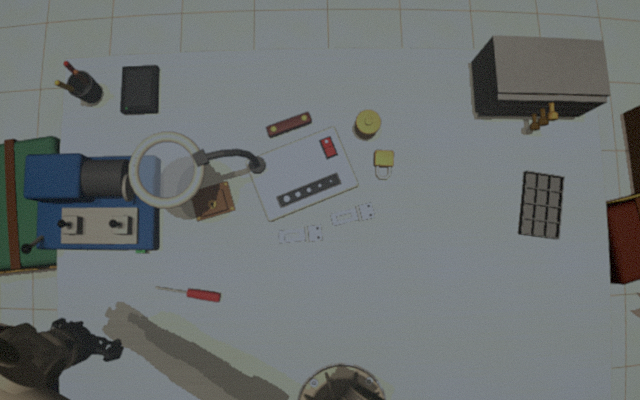

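View pics/scene1.png

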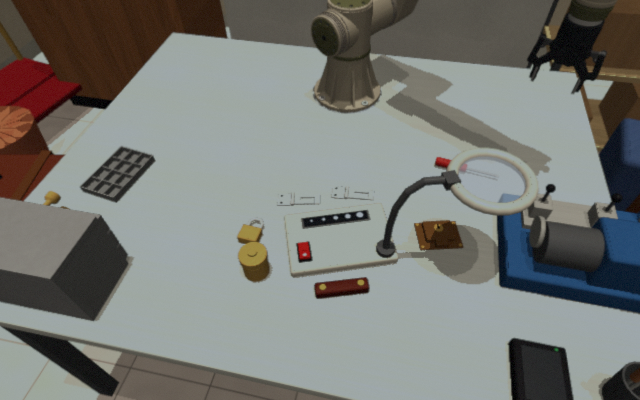

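The top view shows the bar from about (284,198), the largest dot, to (334,181), the smallest. The red rocker is at (328,147), the neck foot at (258,165) and the canister at (368,123). Next I'll segment the dots in both views and fit the lamp pose.

```bash
cat > m.py <<'E'
from h import *
from scipy.optimize import least_squares
D=np.array([[-48,60-30*(4-i)+0,32] for i in range(5)],float)/1e3   # dot1..5 -> y=-60..60
def blobs(im,box,tag):
    x0,y0,x1,y1=box;s=8
    c=cv2.resize(im[y0:y1,x0:x1],None,fx=s,fy=s,interpolation=cv2.INTER_CUBIC)
    cv2.imwrite(f"pics/{tag}.png",c[:,:,::-1]);g=c.min(2)
    return c,g,s
def dots(im,p1,p5):
    # refine: intensity-weighted centroid around linear guesses
    g=im.min(2).astype(float);out=[]
    for i in range(5):
        p=np.array(p1)+(np.array(p5)-p1)*i/4.;p=p.astype(float)
        r=[2.5,2.5,3,3.5,4][i]
        for _ in range(6):
            yy,xx=np.mgrid[0:400,0:640];m=np.hypot(xx-p[0],yy-p[1])<r
            w=np.clip(g-np.percentile(g[m],30),0,None)*m;p=np.array([(w*xx).sum(),(w*yy).sum()])/w.sum()
        out.append(p)
    return np.array(out)
E
python3 - <<'E'
from m import *
t=env.read_camera("top");s=env.read_camera("scene")
a,_,_=blobs(t,(270,130,370,205),"ct");b,_,_=blobs(s,(285,200,385,275),"cs")
dt=dots(t,(334,181),(284.5,198.5));ds=dots(s,(308,220),(361,214))
print(dt.round(1).tolist(),ds.round(1).tolist())
def W(q,P):
    c,n=np.cos(q[2]),np.sin(q[2]);return P@np.array([[c,n,0],[-n,c,0],[0,0,1]])+[q[0],q[1],0]
for nm,obs in(("top",[("top",dt)]),("scene",[("scene",ds)]),("both",[("top",dt),("scene",ds)])):
    f=lambda q:np.concatenate([(proj(c,W(q,D))-o).ravel() for c,o in obs])
    r=least_squares(f,[.61,.07,.3],loss="soft_l1");q=r.x;print(nm,q.round(4),np.abs(r.fun).max().round(2))
    RP=np.array([[35+16,-88,39]])/1e3
    print(W(q,D).round(4).tolist(),W(q,RP).round(4),proj("top",W(q,RP)),proj("scene",W(q,RP)))
    hsv=None
for im,cam in((t,"top"),(s,"scene")):
    h=im.astype(int);m=(h[:,:,0]>90)&(h[:,:,1]<60)&(h[:,:,2]<60)
    n,l,st,ce=cv2.connectedComponentsWithStats(m.astype(np.uint8))
    print(cam,[(st[i,4],ce[i].round(1).tolist(),np.round(at_z(cam,ce[i],.035)[:2],4).tolist()) for i in range(1,n) if st[i,4]>20])
v=np.vstack([a,b])[:, :]
v=cv2.resize(np.hstack([a,b]),(800,300));cv2.imwrite("pics/c2.png",v[:,:,::-1])
E
```

```text
[[330.4, 180.7], [319.3, 185.0], [308.4, 189.6], [297.5, 193.8], [286.3, 198.3]] [[311.0, 220.3], [323.2, 218.8], [335.2, 217.2], [347.3, 215.7], [359.3, 214.2]]
top [0.6013 0.09   0.3634] 0.11
[[0.5777, 0.0168, 0.032], [0.5671, 0.0449, 0.032], [0.5564, 0.0729, 0.032], [0.5458, 0.101, 0.032], [0.5351, 0.129, 0.032]] [[0.6802 0.0258 0.039 ]] [[325.95276208 140.63055258]] [[304.40649634 253.22782735]]
scene [0.6043 0.0901 0.3646] 0.06
[[0.5808, 0.017, 0.032], [0.5701, 0.045, 0.032], [0.5594, 0.073, 0.032], [0.5487, 0.1011, 0.032], [0.538, 0.1291, 0.032]] [[0.6833 0.0261 0.039 ]] [[325.82208576 139.46120102]] [[304.19185579 254.36513158]]
both [0.6025 0.09   0.3641] 0.61
[[0.579, 0.0168, 0.032], [0.5683, 0.0449, 0.032], [0.5576, 0.0729, 0.032], [0.5469, 0.1009, 0.032], [0.5362, 0.129, 0.032]] [[0.6815 0.0259 0.039 ]] [[325.91391436 140.15937786]] [[304.3051305  253.68250973]]
top [(np.int32(130), [328.4, 147.2], [0.6638, 0.0199]), (np.int32(231), [203.0, 294.8], [0.2961, 0.3419])]
scene [(np.int32(1495), [20.0, 78.5], [0.2032, -1.0651]), (np.int32(1163), [43.0, 96.6], [0.2754, -0.9295]), (np.int32(52), [24.9, 127.1], [0.4179, -0.888]), (np.int32(76), [442.4, 161.3], [0.3145, 0.3198]), (np.int32(79), [429.1, 228.0], [0.5479, 0.2977]), (np.int32(34), [420.1, 233.7], [0.5691, 0.2781]), (np.int32(160), [303.4, 249.9], [0.6696, 0.0207])]
```

View pics/c2.png

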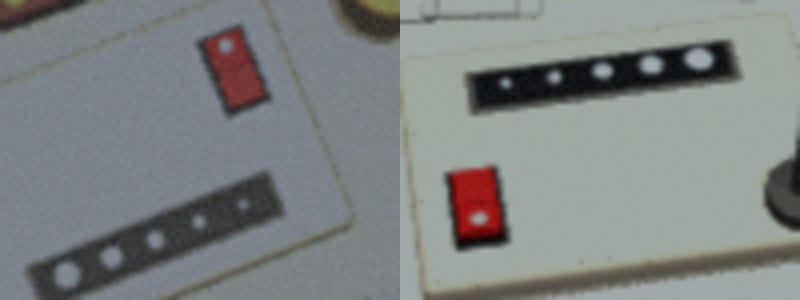

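The dots fit to within 0.6 px. The predicted rocker dot at (326,140)/(304,254) matches the picture at (326.5,141.5)/(305,254). The lamp is at about (0.6025, 0.090) with yaw 0.364. I'll close the fingers and align tool y with the row (tool x = −lamp x), then move in front of the lamp.

```bash
python3 -m pendant '[[-1,0,0,0,-0.155],[-1,0,0,0,-0.155],[-1,0,0,0,-0.155],[-1,0,0,0,-0.155],[-1,0,0,0,-0.155],[-1,0,0,0,0]]' 40
python3 -m pendant '[[-1,0,-0.057,0,0],[-1,0,-0.057,0,0],[-1,0,-0.057,0,0],[-1,0,-0.057,0,0],[-1,0,-0.057,0,0],[-1,0,-0.057,0,0],[-1,0,-0.057,0,0],[-1,0,-0.057,0,0]]'
python3 -m pendant '[[-1,0,-0.057,0,0],[-1,0,0,0,0],[-1,0,0,0,0]]'
cat > rel.py <<'E'
from h import *
q=np.array([.6025,.09,.364])
def rel():
    s=env.get_state();c,n=np.cos(q[2]),np.sin(q[2]);d=s["tcp_pos"][:2]-q[:2]
    w,x,y,z=s["orientation"]
    print("lamp-frame TCP mm",np.round([1e3*(c*d[0]+n*d[1]),1e3*(-n*d[0]+c*d[1])],1),"tip z",round(1e3*(s["tcp_pos"][2]-env.finger_overhang),1),
     "yaw tooly-lampy",round(2*np.arctan2(y,x)-np.pi/2-np.pi/2-q[2]+np.pi/2,3),"tilt",np.round([w,z],4),"F",s["wrist_force"].round(2),"gap",s["finger_gap"],"t",s["clock"],"j6",s["joint_pos"][5])
rel()
E
python3 rel.py
```

```text
clock: 2.05
tcp_pos: [0.2296, 0.5272, 0.2273]
orientation: [0.0, -0.18, 0.984, 0.0]
wrist_force: [-0.4, -0.4, -0.4]
finger_gap: -0.0001
grip_force: 0.0
clock: 3.05
tcp_pos: [0.3926, 0.0994, 0.2277]
orientation: [0.001, -0.179, 0.984, -0.0]
wrist_force: [1.8, 0.2, -0.4]
finger_gap: -0.0
grip_force: 0.0
clock: 3.42
tcp_pos: [0.4121, 0.0478, 0.2273]
orientation: [-0.0, -0.18, 0.984, 0.0]
wrist_force: [0.4, -0.1, 0.1]
finger_gap: -0.0002
grip_force: 0.0
lamp-frame TCP mm [-193.    28.4] tip z 210.3 yaw tooly-lampy 1.568 tilt [-0.0002  0.0003] F [ 0.38 -0.08  0.14] gap -0.00019001270762245579 t 3.425 j6 -0.4401576722266811
```

```bash
python3 -m pendant '[[-1,-0.0492,-0.0233,0,0],[-1,-0.0492,-0.0233,0,0],[-1,-0.0492,-0.0233,0,0],[-1,-0.0492,-0.0233,0,0],[-1,-0.0492,-0.0233,0,0],[-1,0,0,0.05,0],[-1,0,0,0.05,0],[-1,0,0,0.04,0]]'
python3 -m pendant '[[-1,0,0,0.01,0],[-1,0,0,0,0]]'
python3 rel.py
python3 - <<'E'
from m import *
t=env.read_camera("top");s=env.read_camera("scene")
a,_,_=blobs(t,(270,110,370,185),"ct2");b,_,_=blobs(s,(255,200,355,275),"cs2")
v=cv2.resize(np.hstack([a,b]),(800,300));cv2.imwrite("pics/c3.png",v[:,:,::-1])
p=env.get_state()["tcp_pos"].copy();p[2]-=.017
print(proj("top",p),proj("scene",p))
E
```

```text
clock: 4.42
tcp_pos: [0.6825, 0.0298, 0.0847]
orientation: [-0.001, -0.182, 0.983, 0.0]
wrist_force: [-0.3, 0.2, 0.3]
finger_gap: -0.0001
grip_force: 0.0
clock: 4.68
tcp_pos: [0.6835, 0.0282, 0.0776]
orientation: [-0.0, -0.182, 0.983, 0.0]
wrist_force: [0.4, -0.3, 0.1]
finger_gap: -0.0001
grip_force: 0.0
lamp-frame TCP mm [ 53.7 -86.6] tip z 60.6 yaw tooly-lampy 1.573 tilt [-0.0002  0.0001] F [ 0.35 -0.27  0.14] gap -0.0001096456124843398 t 4.675 j6 -0.44175882561506086
[[325.58342343 136.66675245]] [[304.02269749 249.32190676]]
```

View pics/c3.png

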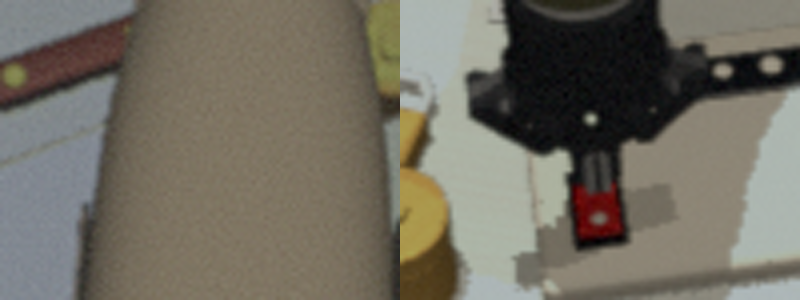

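Run:
```python
from m import *
from rel import q
s=np.mean([env.read_camera("scene").astype(float) for _ in range(4)],0).astype(np.uint8)
k=16;x0,y0=285,230
v=cv2.resize(s[y0:y0+36,x0:x0+40],None,fx=k,fy=k,interpolation=cv2.INTER_CUBIC)[:,:,::-1].copy()
v=np.clip(v.astype(float)*1.5,0,255).astype(np.uint8)
p=env.get_state()["tcp_pos"].copy();p[2]-=.017
c,n=np.cos(.364),np.sin(.364);ex=np.array([c,n,0]);ey=np.array([-n,c,0])
def mark(P,col):
    for u in proj("scene",P):
        cv2.circle(v,tuple(int(a) for a in ((u-[x0,y0]+.5)*k)),4,col,-1)
mark([p+a*ex+b*ey for a in(-.011,.011) for b in(-.0145,.0145)],(0,255,0));mark([p],(255,255,0))
o=np.array([q[0],q[1],0])
mark([o+.051*ex-.088*ey+[0,0,.039]],(255,0,0))
cv2.imwrite("pics/c4.png",v)
```

```text
lamp-frame TCP mm [ 54.9 -87.9] tip z 62.7 yaw tooly-lampy 1.572 tilt [ 0.0017 -0.0004] F [0.24 0.44 0.74] gap 0.0001231613970346533 t 4.775 j6 -0.44207909504186377
```

View pics/c4.png

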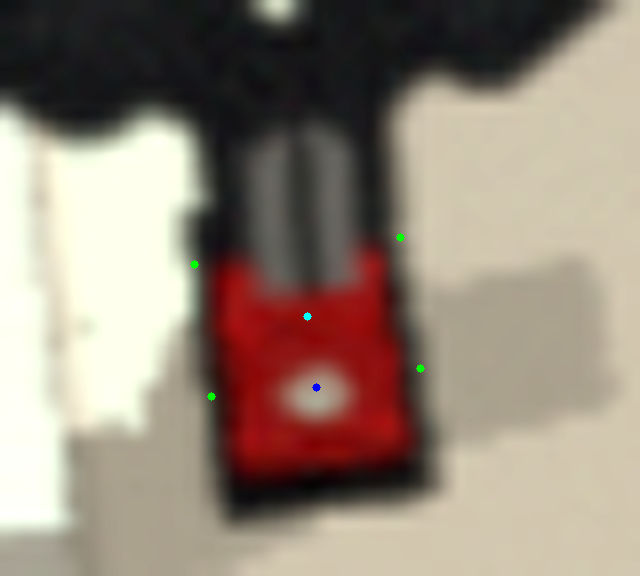

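The fingertip appears at crop (310,290), i.e. px (304,248), a little above/forward of the prediction. The rocker dot is at (304.5,254.3). I'll move lower and check again close to contact.

```bash
python3 -m pendant '[[-1,0,0,0.01,0],[-1,0,0,0.004,0],[-1,0,0,0,0],[-1,0,0,0,0]]'
python3 - <<'E'
from m import *
from rel import q
s=np.mean([env.read_camera("scene").astype(float) for _ in range(6)],0).astype(np.uint8)
k=16;x0,y0=285,230
v=cv2.resize(s[y0:y0+36,x0:x0+40],None,fx=k,fy=k,interpolation=cv2.INTER_CUBIC)[:,:,::-1].copy()
v=np.clip(v.astype(float)*1.5,0,255).astype(np.uint8)
p=env.get_state()["tcp_pos"].copy();p[2]-=.017;print(p)
c,n=np.cos(.364),np.sin(.364);ex=np.array([c,n,0]);ey=np.array([-n,c,0])
def mark(P,col):
    for u in proj("scene",P):
        cv2.circle(v,tuple(int(a) for a in ((u-[x0,y0]+.5)*k)),4,col,-1)
mark([p+a*ex+b*ey for a in(-.011,.011) for b in(-.008,.008)],(0,255,0));mark([p],(255,255,0))
P=np.array([[.68,.03,.04]]);print(proj("scene",P),proj("scene",P+[.01,0,0]),proj("scene",P+[0,0,.01]))
cv2.imwrite("pics/c5.png",v)
E
```

```text
clock: 5.48
tcp_pos: [0.6837, 0.0266, 0.0632]
orientation: [-0.0, -0.181, 0.983, 0.0]
wrist_force: [-0.0, 0.4, 0.3]
finger_gap: 0.0001
grip_force: 0.0
lamp-frame TCP mm [ 53.3 -88.2] tip z 46.2 yaw tooly-lampy 1.571 tilt [-0.0001  0.0001] F [-0.    0.35  0.34] gap 7.333783146244771e-05 t 5.475 j6 -0.44245887174666243
[0.68386685 0.02665504 0.04647906]
[[306.18980793 253.22037431]] [[305.12213114 256.90127809]] [[305.98745056 250.78310887]]
```

View pics/c5.png

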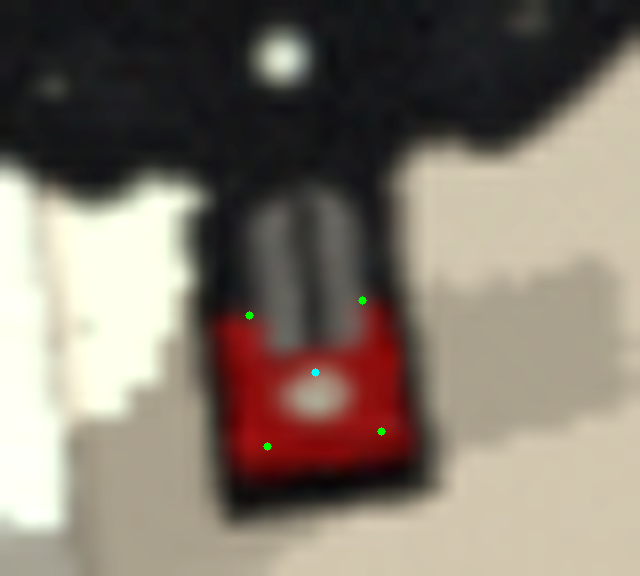

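The visible tip edge is at (304.5,251.4), just ahead of the dot at (304.5,254.3). I'll shift 4 mm rearward and press down gradually while watching the force.

```bash
python3 -m pendant '[[-1,-0.004,0,0,0],[-1,0,0,0.003,0],[-1,0,0,0.002,0],[-1,0,0,0,0]]'; python3 -m pendant '[[-1,0,0,0.002,0],[-1,0,0,0,0]]';python3 -m pendant '[[-1,0,0,0.002,0],[-1,0,0,0,0]]';python3 -m pendant '[[-1,0,0,0.0015,0],[-1,0,0,0,0]]'; python3 rel.py
```

```text
clock: 6.28
tcp_pos: [0.6872, 0.0281, 0.0579]
orientation: [-0.0, -0.181, 0.983, 0.0]
wrist_force: [0.0, -0.6, 0.2]
finger_gap: -0.0003
grip_force: 0.0
clock: 6.52
tcp_pos: [0.6873, 0.028, 0.0561]
orientation: [-0.0, -0.181, 0.983, 0.0]
wrist_force: [-0.0, -1.1, 0.1]
finger_gap: 0.0003
grip_force: 0.0
clock: 6.78
tcp_pos: [0.6873, 0.028, 0.0541]
orientation: [-0.0, -0.181, 0.983, 0.0]
wrist_force: [-0.0, -0.4, -0.0]
finger_gap: 0.0003
grip_force: 0.0
clock: 7.02
tcp_pos: [0.6874, 0.0281, 0.0527]
orientation: [-0.0, -0.181, 0.983, 0.0]
wrist_force: [-0.6, -0.3, -0.5]
finger_gap: -0.0001
grip_force: 0.0
lamp-frame TCP mm [ 57.3 -88.1] tip z 35.7 yaw tooly-lampy 1.571 tilt [-0.0001  0.0001] F [-0.58 -0.32 -0.45] gap -8.617495494516589e-05 t 7.025 j6 -0.4400226052958283
```

Run:
```python
from m import *
s=np.mean([env.read_camera("scene").astype(float) for _ in range(6)],0).astype(np.uint8)
k=16;x0,y0=285,230
v=cv2.resize(s[y0:y0+36,x0:x0+40],None,fx=k,fy=k,interpolation=cv2.INTER_CUBIC)[:,:,::-1]
cv2.imwrite("pics/c6.png",np.clip(v.astype(float)*1.5,0,255).astype(np.uint8))
```

```text
(no output)
```

View pics/c6.png

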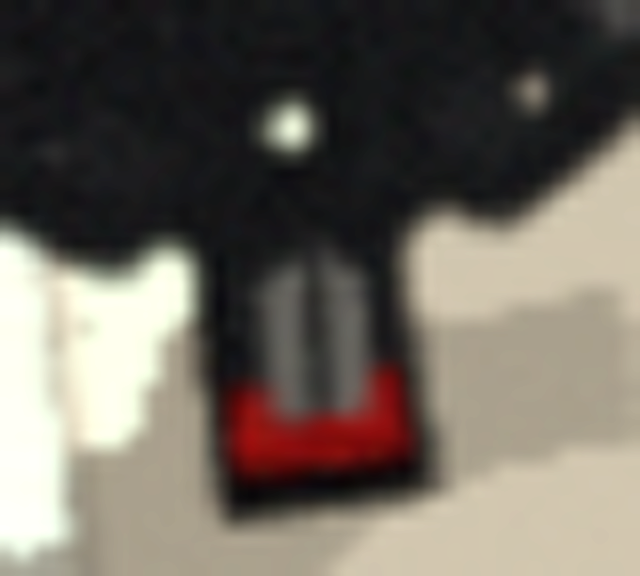

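The tip edge is now at (304.5,255.5) and covers the dot, but the rocker hasn't moved yet. I'll continue down.

```bash
for i in 1; do python3 -m pendant '[[-1,0,0,0.001,0],[-1,0,0,0,0]]'|sed -n '2p;4p'; python3 -m pendant '[[-1,0,0,0.001,0],[-1,0,0,0,0]]'|sed -n '2p;4p';python3 -m pendant '[[-1,0,0,0.001,0],[-1,0,0,0,0]]'|sed -n '2p;4p'; done; python3 rel.py
```

```text
tcp_pos: [0.6874, 0.0281, 0.0517]
wrist_force: [-0.4, -0.2, 0.7]
tcp_pos: [0.6874, 0.0281, 0.0507]
wrist_force: [-1.1, -0.3, 0.1]
tcp_pos: [0.6874, 0.028, 0.0497]
wrist_force: [0.5, 0.4, -0.4]
lamp-frame TCP mm [ 57.3 -88.1] tip z 32.7 yaw tooly-lampy 1.571 tilt [-0.0001  0.0001] F [ 0.51  0.39 -0.41] gap 0.00014348749094170827 t 8.075 j6 -0.44004630505830367
```

```bash
cat > red.py <<'E'
from m import *
s=np.mean([env.read_camera("scene").astype(float) for _ in range(6)],0)
sub=s[244:264,296:316]
for c in (301,305,308): print(c,[f"{int(a)}/{int(b)}" for a,b in s[244:264,c,:2]])
E
python3 red.py
python3 - <<'E'
import cv2
# same columns from the earlier picture (rocker untouched)
s=cv2.imread("pics/scene1.png")[:,:,::-1]
for c in (301,305,308): print(c,[f"{int(a)}/{int(b)}" for a,b in s[244:264,c,:2]])
E
```

```text
301 ['13/14', '15/16', '14/15', '20/21', '36/35', '44/44', '43/42', '39/38', '41/40', '38/37', '46/31', '83/26', '92/22', '95/14', '85/9', '50/7', '13/8', '23/22', '68/64', '109/103']
305 ['17/17', '17/17', '31/31', '46/46', '52/51', '49/49', '46/46', '44/44', '42/42', '40/40', '41/41', '42/38', '55/26', '82/7', '82/8', '29/5', '8/9', '45/43', '107/101', '113/107']
308 ['13/13', '14/17', '16/17', '20/20', '21/22', '25/24', '26/27', '26/25', '32/30', '43/31', '74/30', '84/32', '92/21', '84/9', '62/8', '20/6', '22/21', '71/66', '121/114', '137/129']
301 ['155/23', '156/25', '156/22', '157/25', '157/26', '155/26', '150/25', '155/23', '155/17', '156/23', '155/27', '156/27', '153/20', '142/24', '108/15', '59/7', '21/10', '31/31', '92/98', '153/163']
305 ['155/22', '157/28', '156/25', '157/27', '156/27', '152/23', '137/21', '154/22', '155/53', '157/122', '157/152', '150/131', '149/53', '109/14', '98/8', '39/12', '17/20', '73/79', '151/161', '158/168']
308 ['91/24', '115/20', '135/22', '138/23', '138/17', '139/19', '143/23', '148/19', '154/20', '155/21', '155/21', '154/22', '147/26', '110/12', '74/14', '25/8', '28/27', '82/88', '153/162', '158/167']
```

```bash
r(){ sed -n '2p;4p'; }; python3 -m pendant '[[-1,0,0,0.001,0],[-1,0,0,0,0]]'|r; python3 -m pendant '[[-1,0,0,0.001,0],[-1,0,0,0,0]]'|r;python3 -m pendant '[[-1,0,0,0.001,0],[-1,0,0,0,0]]'|r; python3 red.py
```

```text
tcp_pos: [0.6874, 0.0281, 0.0487]
wrist_force: [-0.0, 0.8, 0.5]
tcp_pos: [0.6874, 0.0281, 0.0476]
wrist_force: [-0.6, -0.9, 0.3]
tcp_pos: [0.6874, 0.0281, 0.0467]
wrist_force: [0.0, 0.2, 0.4]
301 ['13/14', '12/13', '16/16', '15/16', '22/22', '40/40', '42/41', '40/40', '38/39', '37/38', '36/33', '51/29', '88/23', '95/24', '85/11', '50/7', '13/5', '19/19', '67/64', '110/104']
305 ['16/15', '14/16', '15/15', '27/27', '53/51', '49/49', '46/46', '45/44', '43/42', '41/41', '41/40', '40/39', '39/33', '60/20', '80/10', '30/8', '9/10', '45/43', '106/101', '113/107']
308 ['14/13', '15/15', '16/15', '12/14', '16/16', '22/23', '26/26', '28/27', '36/36', '33/31', '48/33', '80/34', '88/34', '82/14', '61/8', '19/8', '22/21', '71/67', '118/111', '124/117']
```

The tip still isn't touching: the fingertips sit higher than nominal, so the image offset was height, not x. I'll move 4 mm back towards the dot and continue down.

```bash
r(){ sed -n '2p;4p'; }; python3 -m pendant '[[-1,0.004,0,0,0],[-1,0,0,0.001,0],[-1,0,0,0,0]]'|r; python3 -m pendant '[[-1,0,0,0.001,0],[-1,0,0,0,0]]'|r;python3 -m pendant '[[-1,0,0,0.001,0],[-1,0,0,0,0]]'|r; python3 red.py
```

```text
tcp_pos: [0.6836, 0.0266, 0.0457]
wrist_force: [-0.1, 0.3, -1.0]
tcp_pos: [0.6837, 0.0266, 0.0447]
wrist_force: [0.5, -0.6, -0.5]
tcp_pos: [0.6837, 0.0266, 0.0437]
wrist_force: [0.1, -0.5, -0.1]
301 ['16/15', '14/13', '14/15', '18/18', '32/33', '45/44', '44/43', '41/41', '39/39', '39/39', '47/34', '85/29', '92/23', '95/14', '84/8', '50/8', '13/6', '22/21', '67/63', '110/104']
305 ['14/15', '17/18', '33/34', '57/55', '52/51', '50/49', '49/48', '45/46', '43/43', '42/42', '41/41', '42/37', '60/27', '83/11', '82/9', '30/10', '10/8', '45/43', '107/101', '115/109']
308 ['14/14', '14/14', '18/19', '18/18', '19/20', '21/20', '25/26', '26/25', '26/25', '45/30', '84/26', '89/27', '91/20', '85/9', '62/6', '20/6', '24/22', '76/71', '133/126', '139/132']
```

```bash
r(){ sed -n '2p;4p'; }; python3 -m pendant '[[-1,0,0,0.001,0],[-1,0,0,0,0]]'|r; python3 -m pendant '[[-1,0,0,0.001,0],[-1,0,0,0,0]]'|r;python3 -m pendant '[[-1,0,0,0.001,0],[-1,0,0,0,0]]'|r;  python3 red.py
```

```text
tcp_pos: [0.6837, 0.0266, 0.0427]
wrist_force: [-0.2, 0.1, 0.1]
tcp_pos: [0.6837, 0.0266, 0.0417]
wrist_force: [0.8, 0.5, -0.4]
tcp_pos: [0.6837, 0.0267, 0.0407]
wrist_force: [-0.9, 0.2, -0.4]
301 ['14/12', '15/15', '15/16', '17/18', '24/24', '46/44', '44/43', '41/40', '39/40', '39/38', '37/34', '52/30', '88/25', '95/23', '85/9', '48/5', '16/7', '23/22', '69/65', '108/103']
305 ['14/13', '16/17', '18/18', '34/32', '52/50', '50/50', '49/48', '44/43', '42/42', '42/42', '41/40', '41/40', '44/38', '61/20', '81/11', '28/4', '8/6', '46/43', '107/101', '114/108']
308 ['16/17', '13/13', '16/18', '17/16', '18/17', '18/19', '25/25', '24/25', '30/29', '31/30', '47/31', '84/26', '89/35', '84/15', '61/6', '20/6', '22/21', '76/72', '133/126', '138/131']
```

```bash
r(){ sed -n '2p;4p'; }; python3 -m pendant '[[-1,0,0,0.001,0],[-1,0,0,0,0]]'|r; python3 -m pendant '[[-1,0,0,0.001,0],[-1,0,0,0,0]]'|r
python3 - <<'E'
from m import *
s=np.mean([env.read_camera("scene").astype(float) for _ in range(6)],0).astype(np.uint8)
k=10;x0,y0=275,210
v=cv2.resize(s[y0:y0+56,x0:x0+70],None,fx=k,fy=k,interpolation=cv2.INTER_CUBIC)[:,:,::-1]
cv2.imwrite("pics/c7.png",np.clip(v.astype(float)*2,0,255).astype(np.uint8))
E
```

```text
tcp_pos: [0.6837, 0.0266, 0.0397]
wrist_force: [0.6, 0.1, -0.9]
tcp_pos: [0.6837, 0.0266, 0.0387]
wrist_force: [-0.3, -0.4, 0.4]
```

View pics/c7.png

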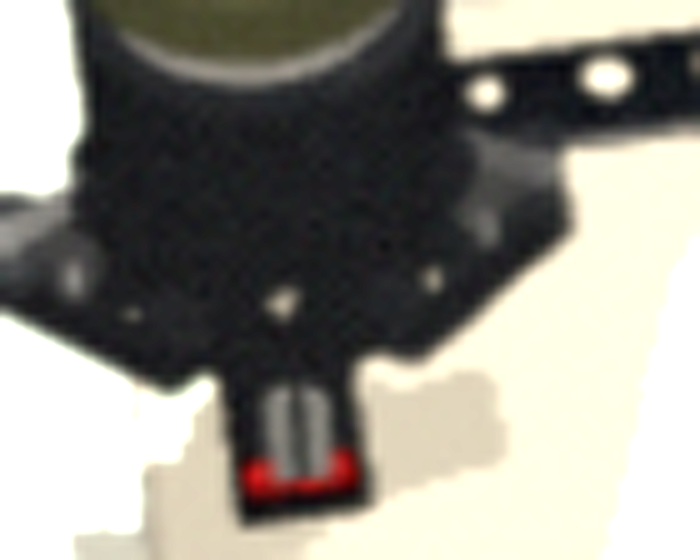

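The tip's rear bottom edge is at about (304.8,257.8), which fits a 22 mm wide tip at roughly TCP height rather than 17 mm below it. Contact should come very soon.

```bash
r(){ sed -n '2p;4p'; }; python3 -m pendant '[[-1,0,0,0.001,0],[-1,0,0,0,0]]'|r; python3 -m pendant '[[-1,0,0,0.001,0],[-1,0,0,0,0]]'|r; python3 -m pendant '[[-1,0,0,0.001,0],[-1,0,0,0,0]]'|r; python3 red.py
```

```text
tcp_pos: [0.6836, 0.0266, 0.0377]
wrist_force: [0.4, 0.5, -1.0]
tcp_pos: [0.6836, 0.0266, 0.0366]
wrist_force: [-0.1, 0.4, 0.4]
tcp_pos: [0.6839, 0.0266, 0.036]
wrist_force: [-0.3, 0.0, 1.0]
301 ['14/15', '12/13', '16/16', '14/14', '15/15', '19/20', '29/29', '41/40', '39/40', '39/40', '36/36', '33/32', '47/27', '92/26', '83/19', '60/8', '21/10', '22/20', '67/64', '109/103']
305 ['14/11', '16/15', '12/14', '16/17', '30/30', '46/45', '52/50', '45/45', '44/43', '44/43', '41/40', '40/40', '41/40', '39/35', '42/23', '16/9', '8/8', '45/42', '107/101', '113/107']
308 ['12/13', '11/13', '13/14', '14/14', '14/15', '17/16', '24/24', '24/25', '26/25', '27/26', '32/31', '45/31', '83/35', '78/33', '59/17', '19/7', '22/21', '70/66', '120/113', '136/128']
```

```bash
r(){ sed -n '2p;4p'; }; python3 -m pendant '[[-1,0,0,0.001,0],[-1,0,0,0,0]]'|r; python3 -m pendant '[[-1,0,0,0.001,0],[-1,0,0,0,0]]'|r; python3 -m pendant '[[-1,0,0,0.001,0],[-1,0,0,0,0]]'|r; python3 -m pendant '[[-1,0,0,0.001,0],[-1,0,0,0,0]]'|r; python3 red.py
```

```text
tcp_pos: [0.6842, 0.0267, 0.0351]
wrist_force: [1.2, 0.3, 2.3]
tcp_pos: [0.6845, 0.0268, 0.0341]
wrist_force: [2.7, 0.8, 3.5]
tcp_pos: [0.6841, 0.0266, 0.0329]
wrist_force: [2.7, 0.9, 2.8]
tcp_pos: [0.6837, 0.0265, 0.0316]
wrist_force: [3.3, 0.7, 3.7]
301 ['15/16', '13/14', '13/14', '15/16', '14/15', '12/15', '18/19', '30/32', '39/38', '39/39', '37/38', '33/34', '33/31', '49/26', '89/22', '84/19', '71/11', '33/20', '67/64', '109/103']
305 ['14/15', '15/15', '16/16', '12/15', '15/15', '23/22', '46/46', '51/50', '44/44', '45/44', '40/39', '41/40', '40/39', '35/35', '38/35', '43/21', '35/11', '47/43', '107/101', '113/106']
308 ['14/15', '14/15', '15/14', '13/15', '14/14', '16/15', '17/18', '22/23', '25/25', '25/27', '31/31', '31/31', '46/33', '82/36', '80/34', '71/13', '34/22', '70/66', '120/114', '136/129']
```

The rocker is turning at 3–4 N and its edge is dropping. I'll continue until it reaches the stop.

```bash
r(){ sed -n '2p;4p'; }; python3 -m pendant '[[-1,0,0,0.001,0],[-1,0,0,0,0]]'|r; python3 -m pendant '[[-1,0,0,0.001,0],[-1,0,0,0,0]]'|r; python3 -m pendant '[[-1,0,0,0.0005,0],[-1,0,0,0,0]]'|r; python3 -m pendant '[[-1,0,0,0.0005,0],[-1,0,0,0,0]]'|r; python3 red.py
```

```text
tcp_pos: [0.6837, 0.0266, 0.0307]
wrist_force: [2.4, 0.5, 3.4]
tcp_pos: [0.6839, 0.0266, 0.0299]
wrist_force: [2.5, 0.0, 2.0]
tcp_pos: [0.6839, 0.0266, 0.0298]
wrist_force: [1.3, 0.5, 5.9]
tcp_pos: [0.6839, 0.0266, 0.0298]
wrist_force: [0.2, 1.1, 7.9]
301 ['16/16', '15/16', '14/13', '11/12', '15/14', '14/17', '15/15', '20/21', '39/39', '39/38', '35/33', '31/31', '27/27', '34/28', '64/26', '89/21', '72/11', '33/21', '68/64', '109/104']
305 ['15/17', '16/16', '16/17', '14/15', '15/17', '14/14', '25/26', '51/50', '45/45', '43/43', '40/39', '41/41', '41/41', '37/36', '36/35', '32/30', '33/16', '45/42', '106/100', '112/106']
308 ['14/12', '17/16', '15/14', '16/14', '13/14', '17/18', '16/17', '19/18', '24/23', '23/24', '29/29', '31/31', '43/39', '66/38', '86/35', '72/26', '39/24', '70/66', '117/111', '123/117']
```

The stop is reached at TCP z 0.0298 (8 N). The travel of 6.7 mm matches 23 mm·sin 0.3. I'll push slightly more, then lift and move above the start of the bar.

```bash
python3 -m pendant '[[-1,0,0,0.0005,0],[-1,0,0,0,0],[-1,0,0,-0.02,0],[-1,0,0,-0.03,0],[-1,0.05,0.009,0,0],[-1,0.0513,0.0092,0,0],[-1,0,0,0,0],[-1,0,0,0,0]]'; python3 rel.py; python3 red.py
python3 - <<'E'
from m import *
s=np.mean([env.read_camera("scene").astype(float) for _ in range(4)],0).astype(np.uint8)
k=8;x0,y0=282,200
v=cv2.resize(s[y0:y0+70,x0:x0+95],None,fx=k,fy=k,interpolation=cv2.INTER_CUBIC)[:,:,::-1]
cv2.imwrite("pics/c8.png",np.clip(v.astype(float)*1.7,0,255).astype(np.uint8))
E
```

```text
clock: 17.1
tcp_pos: [0.5821, 0.0075, 0.078]
orientation: [-0.0, -0.181, 0.983, 0.0]
wrist_force: [-0.0, -0.3, -0.4]
finger_gap: 0.0005
grip_force: 0.0
lamp-frame TCP mm [-48.4 -69.8] tip z 61.0 yaw tooly-lampy 1.571 tilt [-0.0004  0.0001] F [-0.05 -0.32 -0.38] gap 0.00046100411479373115 t 17.1 j6 -0.4889292625722446
301 ['165/61', '165/62', '165/62', '165/62', '165/62', '165/63', '160/60', '135/25', '162/25', '165/24', '165/26', '165/27', '164/30', '164/29', '164/25', '156/24', '89/10', '45/38', '99/103', '163/172']
305 ['165/62', '165/62', '165/62', '165/61', '165/61', '164/58', '158/39', '164/28', '165/24', '165/34', '166/88', '167/160', '168/172', '166/155', '159/66', '114/14', '59/17', '77/81', '160/169', '168/177']
308 ['124/41', '145/50', '147/59', '147/59', '147/52', '143/49', '118/21', '154/25', '163/24', '164/26', '164/26', '164/27', '164/29', '163/26', '156/23', '91/13', '44/28', '90/93', '163/172', '167/177']
```

View pics/c8.png

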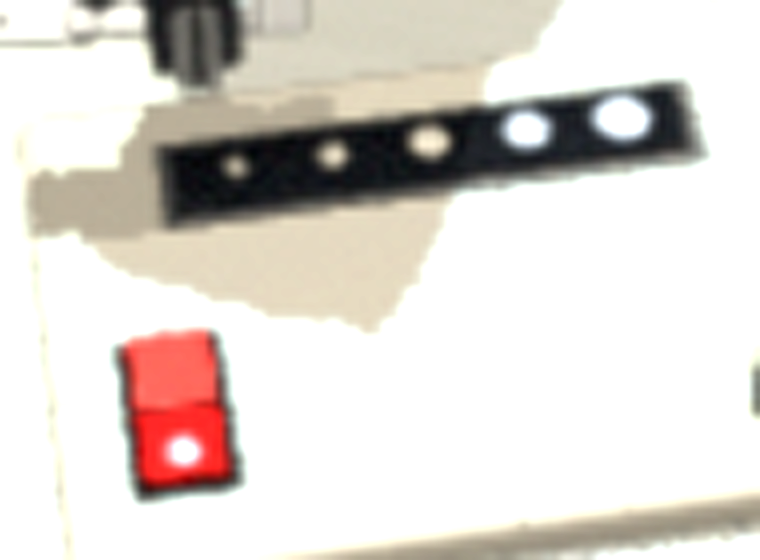

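The rear half of the rocker is level and its dot has moved to (305,256). The tip is at (306.6,210.6), high above the start of the bar. I'll check the alignment numerically, using the same finger-height offset as at the press.

Run:
```python
from m import *
c,n=np.cos(.364),np.sin(.364);ex=np.array([c,n,0]);ey=np.array([-n,c,0])
s=np.mean([env.read_camera("scene").astype(float) for _ in range(4)],0).astype(np.uint8)
ds=dots(s,(311,220.5),(359.3,214.2));print(ds.round(1).tolist())
p=env.get_state()["tcp_pos"]
print(p)
for dz in(0,.0042):print("tip rear edge pred",proj("scene",p+.011*ex+[0,0,dz]),"now; obs 306.6,210.6")
for c_ in (305,306,307,308):print(c_,s[204:218,c_].sum(1)//3)
```

```text
[[311.0, 220.4], [323.2, 218.9], [335.2, 217.2], [347.3, 215.7], [359.3, 214.2]]
[0.58262333 0.00755563 0.07828396]
tip rear edge pred [[306.70093738 211.93229503]] now; obs 306.6,210.6
tip rear edge pred [[306.62022734 210.80681392]] now; obs 306.6,210.6
305 [ 56  57  57  58  58  60  76 111  98 101 101 101  99  79]
306 [ 32  35  34  34  38  42  66 117  95 101 101 100  97  69]
307 [ 47  46  46  43  41  43  68 119  97  99 101 100  96  65]
308 [ 59  60  62  62  62  65  74 100  94 100 101 100  95  60]
```

The prediction with the offset is (306.6,210.8), which matches the observed edge, and the dots are unchanged, so the lamp hasn't moved. I'll nudge 1 mm rearward and lower onto the bar lightly.

```bash
python3 -m pendant '[[-1,-0.001,0,0.03,0],[-1,0,0,0.016,0],[-1,0,0,0.003,0],[-1,0,0,0,0]]';  python3 -m pendant '[[-1,0,0,0.0015,0],[-1,0,0,0.001,0],[-1,0,0,0.0006,0],[-1,0,0,0,0],[-1,0,0,0,0]]'; python3 rel.py
```

```text
clock: 18.3
tcp_pos: [0.5836, 0.0079, 0.0295]
orientation: [-0.0, -0.181, 0.983, 0.0]
wrist_force: [-0.2, 0.5, 0.7]
finger_gap: 0.0003
grip_force: 0.0
clock: 18.92
tcp_pos: [0.584, 0.0078, 0.0265]
orientation: [0.0, -0.181, 0.983, -0.0]
wrist_force: [1.1, 0.1, 1.0]
finger_gap: -0.0
grip_force: 0.7
lamp-frame TCP mm [-46.5 -70.2] tip z 9.5 yaw tooly-lampy 1.571 tilt [ 0.0005 -0.0001] F [1.11 0.14 1.  ] gap -6.909165203433945e-06 t 18.925 j6 -0.48823761330896887
```

Light contact at about 1 N. I'll go 0.4 mm deeper for reliability, then swipe.

```bash
python3 -m pendant '[[-1,0,0,0.0004,0],[-1,0,0,0,0],[-1,0,0.005,0,0],[-1,0,0.01,0,0],[-1,0,0.01,0,0],[-1,0,0.01,0,0]]'; python3 -m pendant '[[-1,0,0.01,0,0],[-1,0,0.01,0,0],[-1,0,0.01,0,0],[-1,0,0.01,0,0],[-1,0,0.01,0,0]]'; python3 rel.py
```

```text
clock: 19.68
tcp_pos: [0.5706, 0.0414, 0.0258]
orientation: [-0.0, -0.181, 0.983, 0.0]
wrist_force: [0.8, -2.1, 2.1]
finger_gap: -0.0
grip_force: 1.1
clock: 20.3
tcp_pos: [0.553, 0.0879, 0.0258]
orientation: [0.0, -0.181, 0.983, 0.0]
wrist_force: [-0.6, -1.1, 2.2]
finger_gap: -0.0
grip_force: 1.0
lamp-frame TCP mm [-47.   15.7] tip z 8.8 yaw tooly-lampy 1.571 tilt [0. 0.] F [-0.55 -1.09  2.2 ] gap -3.3330397586518305e-06 t 20.3 j6 -0.34991112616678527
```

```bash
python3 -m pendant '[[-1,0,0.01,0,0],[-1,0,0.01,0,0],[-1,0,0.01,0,0],[-1,0,0.01,0,0],[-1,0,0.01,0,0],[-1,0,0.006,0,0],[-1,0,0,0,0],[-1,0,0,0,0]]'; python3 rel.py; python3 -m pendant '[[-1,0,0,-0.02,0],[-1,0,0,-0.05,0],[-1,0,0,-0.05,0],[-1,0.05,-0.01,-0.03,0],[-1,0.06,0,0,0],[-1,0.05,0,0,0],[-1,0,0,0,0],[-1,0,0,0,0]]'
python3 - <<'E'
from m import *
from rel import q
s=np.mean([env.read_camera("scene").astype(float) for _ in range(4)],0).astype(np.uint8)
print(dots(s,(311,220.5),(359.3,214.2)).round(1).tolist())
cv2.imwrite("pics/end.png",np.clip(s[150:310,220:470,::-1].astype(float)*1.4,0,255).astype(np.uint8).repeat(3,0).repeat(3,1))
E
```

```text
clock: 21.3
tcp_pos: [0.533, 0.14, 0.0257]
orientation: [-0.0, -0.181, 0.983, 0.001]
wrist_force: [-0.7, 2.0, 2.6]
finger_gap: 0.0001
grip_force: 1.1
lamp-frame TCP mm [-47.1  71.5] tip z 8.7 yaw tooly-lampy 1.571 tilt [-0.0002  0.0005] F [-0.67  1.97  2.65] gap 5.93806131652668e-05 t 21.3 j6 -0.25378100391339437
clock: 22.3
tcp_pos: [0.3883, 0.0731, 0.1761]
orientation: [0.001, -0.181, 0.984, -0.0]
wrist_force: [1.2, -0.0, 0.1]
finger_gap: 0.0001
grip_force: 0.0
lamp-frame TCP mm [-206.2   60.5] tip z 159.1 yaw tooly-lampy 1.57 tilt [ 0.0009 -0.0001] F [ 1.19 -0.02  0.12] gap 0.00014714938248170964 t 22.3 j6 -0.38132355800576945
[[311.0, 220.3], [323.2, 218.8], [335.2, 217.2], [347.4, 215.7], [359.3, 214.2]]
```

View pics/end.png

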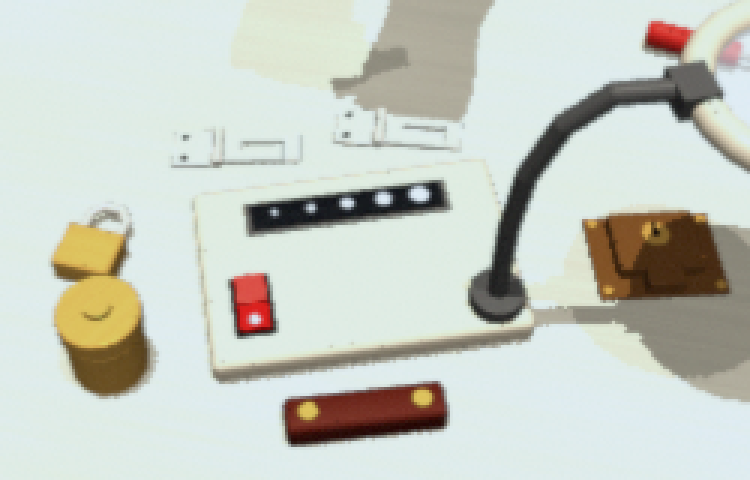

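The rocker is on, with its dot at crop (255,319). The lamp's dots are where they started, to within 0.1 px. The bystanders are in place and the hand is clear.

```bash
python3 -c "
from workcell import env
print(env.hand_in())"
```

```text
the job is handed in; nothing more can be done
None
```

The lamp's rocker is pressed fully on and the touch bar was swiped from before the smallest dot to past the largest with about 2 N; the lamp did not move, the hand finished clear, and the job is handed in at about 22 s.

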